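Clamp a pellet with a clutch knob until it clicks

TASK

A pellet lies ready in the small bench press that has the bar-shaped clutch knob with a pointer under it. Turn that knob clockwise (seen from above) until the pointer is against its stop pin and the knob's clutch slips over by one click (a click is about 20 degrees of slip), stop there, never going beyond two clicks, and let go. Do not touch the neighbouring press with the round knob.

Things in the scene. Friction and masses are not known exactly. Their poses are not given: they have to be found in the camera images.
- knob_grip (a point): Grip point of the clutch knob, on its upright turning axis, 144 mm above the worktop. The knob is a black bar 50 mm long (own x), 12 mm thick (own y), 30 mm high (20 mm below this point, 10 above); z up. Pinch it from above across the 12 mm, with 20 to 40 N. The collar's top is 11 mm under the bar, the stop pin's 7 mm; no press part is higher than 154 mm. One grasp of 0.7 to 1.4 rad does it.
- spindle (a joint): Turn of the press's screw, rad, clockwise from above; hard stop at 1.2 (ram on the pellet), starts at 0.2 to 0.8. It has a steel collar with a dark pointer 6 mm wide reaching 42 mm from the axis; at 1.2 it meets the upright steel stop pin (8 mm across, 38 mm from the axis). It needs 0.02 Nm and stays where left. Until the clutch slips the knob turns it 1:1, pointer under one end of the bar.
- knob (a joint): Slip of the knob's clutch, rad: turn of the bar beyond the pointer, growing clockwise from above. Starts at 0 and stays 0 until the spindle is at its stop; then the knob slips on at a steady 0.09 Nm and stays where it is left. One click is 0.35 rad (20 degrees) of slip.
- plain_press: The neighbouring press, to be left alone: the same white frame (130 mm along own x, 100 mm along y, 154 mm high with its knob) but with a round black knob 44 mm across and neither pointer nor pin. Origin on the worktop on its screw axis; own x points to its column, z up. The presses stand side by side, either one on the left, axes 0.3 m or more apart.

How it is judged:
On the way:
1. the screw is run down to its stop (value of joint spindle above 1.12 rad), for 0.1 s.
At the end, for the whole second after the job is handed in: The screw is at its stop (spindle at 1.12 rad or more of 1.2) and the knob has slipped 0.2 to 0.8 rad (about 11 to 46 degrees, one to two clicks) and stands still (value of joint spindle above 1.12 rad and value of joint knob between 0.2 and 0.8 rad and velocity of joint knob below 0.05 rad/s); the robot touches nothing.
It fails at once if the knob is slipped far beyond two clicks (over 0.8 rad) (value of joint knob above 0.8 rad).
It fails at once if the plain press is touched with more than 2 N (contact force between any of the fingers, the arm and plain_press above 2 N).
It also fails if it takes over 45 s, if anything falls off the work surface, if the arm or the gripper's body presses on something with over 40 N, if the wrist force passes 120 N, or if a joint passes its speed limit or range.

ROBOT

A 6-joint arm with a two-finger parallel gripper is mounted at the origin on a cart in front of the work surface, level with it; the furniture and walls round the work are solid. World frame = base frame: x ahead of the robot, y to its left, z up, the work surface at z = 0. Lengths are in m, angles in rad, forces in N, time in s.
With the tool pointing down it reaches from about 0.35 to 0.95 m from the base axis. Payload 17.4 kg.
Tool frame: the origin (TCP) lies midway between the tips of the shut fingers; the grasp point (between the pads) lies 19 mm behind it; z points along the fingers, y is the line along which they close (so a half turn about z gives the same grasp; the last joint's range is limited). The gripper opens to 93 mm and grips with 3 to 60 N. Pads are 15 mm wide; open, the fingers measure 128 mm over their backs; the gripper's body (75 mm by 188 mm) begins 65 mm behind the grasp point.
Start: joints at [-1.204, 0.116, 1.442, -0, 1.584, -0.038], TCP at [0.266, -0.62, 0.219] pointing down, gripper open.
Joint ranges: [-2.83, 2.83], [-0.83, 2.19], [0.07, 2.5], [-1.14, 4.28], [0.01, 3], [-2.97, 2.97]. Speed limits (rad/s): [1.89, 1.89, 2.22, 3.14, 3.14, 3.14].

INTERFACE

Orientations are given as a unit quaternion [w, x, y, z].
In Python, from bench import state, eyes, r gives the robot as it stands.
- The arm moves only by the shell command python3 -m crank 'ROWS' [OPENING] [FORCE]. ROWS is JSON, a list that holds one entry, the list of rows, each a list of 6 numbers: the shift along the tool's x, y, z in m, then the turn, a rotation vector about the tool's x, y, z in rad. A call has exactly 10 rows; each row shifts and turns the commanded pose from where the row before left it, along the tool's axes as they then stand; what a row does not reach is not made up. A row lasts 1/10 s, in which the tool goes at most 50 mm and 8.59 degrees, less where a joint would pass 70% of its speed; a pose out of reach is approached as far as the arm can. A call is refused whole if a number of a shift passes 0.05 or a number of a turn 0.15, either way. A call with a gripper value outside its range is refused whole. OPENING is the closure, from 0 (fully open) to 1 (shut), set as the call begins (- or left out, the last holds). The fingers move at their own pace and stop on an object; FORCE is the grip in N (left out, the last holds). Time passes only in rows, so rows that do not move let the fingers close, or fill a call up. It gives the time, the measured TCP pose, the force, the opening and the grip force at its end, in the units of the state.
- state(): the state, without advancing time (a new reading comes with each control period).
- eyes.snapshot(name): name is "side" or "top"; returns (picture, depth): 420x560x3 uint8, blue, green, red; 420x560 float32, m along the optical axis (not along the pixel's ray), 0 where there is no reading.
- eyes.camera_params(name): a dict with "fx", "fy", "cx", "cy" (pixels), "rvec" (rotation vector, rad) and "tvec" (3), from world to camera coordinates, as OpenCV has them. Camera axes: x right, y down, z forward; pixel columns grow to the right and rows downward; lengths in m; the calibration is good to about 2 mm. A picture is of the moment at which its call begins. camera_params takes no time and is no camera call.
- r.finish_job(): hands the job in; it is judged then, once.
The state is a dict: "time_s": time; "joints": joint angles; "joint_vel": joint speeds; "joint_efforts": joint torques, N m; "position": TCP position; "tcp_rot": TCP orientation; "ft_force": force on the tool from outside, world axes, zero at the start; "ft_torque": the same for the moment, N m; "opening": opening from 0.0 (shut) to 1.0 (fully open); "gripper_force": force on a finger pad.
Only numpy, scipy, OpenCV 4.12 (cv2) and the standard library are available. Lean on these libraries where they do the work, as an engineer would, in place of code of your own. Each camera call takes 0.05 s, during which the arm holds its last target. There are 200 camera calls.

## Working session

There is one attempt and no reset: what is moved stays moved. The work goes in short steps, Python scripts to look and compute and a shell command to move; the robot and the scene stay as the last step left them, time stands still between calls to the robot, and variables do not carry over. Pictures are saved under pics/ and viewed, at most 10 in all, crops included, and the job is handed in when it is done.

```bash
mkdir -p pics; python3 - <<'E'
from bench import state, eyes, r
import cv2,numpy as np
for n in("top","side"):
    p,d=eyes.snapshot(n); cv2.imwrite(f"pics/{n}0.png",p); np.save(f"pics/{n}0.npy",d)
    print(n,eyes.camera_params(n))
print(state())
E
```

```text
top {'fx': 510.9552636370945, 'fy': 510.9552636370945, 'cx': 281.0712654862, 'cy': 205.19218902729077, 'rvec': array([ 1.56887928, -2.5263568 ,  0.33927219]), 'tvec': array([0.29928647, 0.41602906, 1.13731788])}
side {'fx': 416.0086070368988, 'fy': 416.0086070368988, 'cx': 270.8932685926182, 'cy': 213.27927927341096, 'rvec': array([ 0.61749539, -2.56506925,  1.25337584]), 'tvec': array([0.50272159, 0.1878204 , 0.77290838])}
{'time_s': 0.1, 'joints': array([-1.20379370e+00,  1.16454584e-01,  1.44221960e+00,  3.10243840e-05,
        1.58404229e+00, -3.78020540e-02]), 'joint_vel': array([ 0.00129475,  0.0004305 , -0.00171179,  0.00165855,  0.00070007,
       -0.00051723]), 'joint_efforts': array([ 1.88474383e-03, -7.22890306e+01, -6.23869371e+01,  7.82213034e-02,
        2.26877164e-02, -7.03432465e-05]), 'position': array([ 0.26576771, -0.62025675,  0.21795472]), 'tcp_rot': array([-5.56856664e-04,  9.79586284e-01,  2.01023370e-01, -7.67721514e-05]), 'ft_force': array([-0.25977696,  0.2434884 ,  0.19429309]), 'ft_torque': array([0.03465837, 0.04549411, 0.01210446]), 'gripper_force': 0.0, 'opening': 1.0001370069015558}
```

View pics/top0.png

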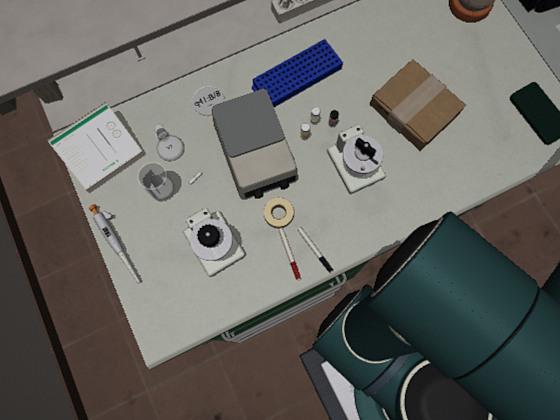

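View pics/side0.png

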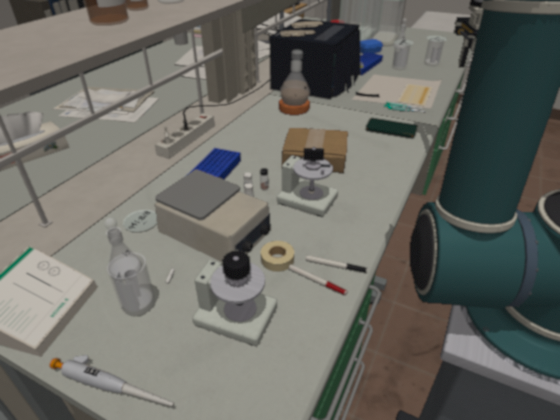

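The top view shows the bar-knob press at about (365,150) and the round-knob press at (208,236). In the side view they are at (312,165) and (237,270). I'll zoom in on the bar knob.

```bash
cat > h.py <<'E'
import numpy as np,cv2
from bench import state, eyes, r
def ray(n,u,v):
    c=eyes.camera_params(n);R=cv2.Rodrigues(c["rvec"])[0]
    d=R.T@np.array([(u-c["cx"])/c["fx"],(v-c["cy"])/c["fy"],1]);o=-R.T@c["tvec"];return o,d
def plane(n,u,v,z):
    o,d=ray(n,u,v);return o+d*(z-o[2])/d[2]
def depthmap(n,D):
    v,u=np.indices(D.shape);c=eyes.camera_params(n);R=cv2.Rodrigues(c["rvec"])[0]
    P=np.stack([(u-c["cx"])/c["fx"]*D,(v-c["cy"])/c["fy"]*D,D],-1)
    return (P-c["tvec"])@R
E
python3 - <<'E'
from h import *
p=cv2.imread("pics/top0.png");D=np.load("pics/top0.npy")
s=cv2.imread("pics/side0.png")
a=cv2.resize(p[115:195,325:395],None,fx=7,fy=7,interpolation=cv2.INTER_CUBIC)
b=cv2.resize(s[140:215,275:345],None,fx=3,fy=3,interpolation=cv2.INTER_CUBIC)
c=np.zeros((560,700,3),np.uint8);c[:a.shape[0],:490]=a;c[:b.shape[0],490:700]=b
cv2.imwrite("pics/crop.png",c)
X=depthmap("top",D)
g=p.max(2)
for name,(v0,v1,u0,u1) in dict(bar=(115,195,325,395),round=(205,270,180,245)).items():
    m=np.zeros(g.shape,bool);m[v0:v1,u0:u1]=True
    m&=(g<75)&(D>0)&(X[...,2]>.14)&(X[...,2]<.17)
    v,u=np.nonzero(m);q=np.array([plane("top",*uv,.154)for uv in zip(u,v)])
    print(name,len(u),u.mean(),v.mean(),q.mean(0),X[m].mean(0),X[m].std(0))
    print(cv2.minAreaRect((q[:,:2]*1000).astype(np.float32)))
    w=np.zeros(g.shape,bool);w[v0:v1,u0:u1]=True;w&=D>0
    print(np.percentile(X[w][:,2],[1,50,99]))
    # column / base extents
E
```

```text
bar 144 365.5138888888889 146.5625 [ 0.51907672 -0.13178116  0.154     ] [ 0.51993739 -0.13276721  0.1509935 ] [0.01316937 0.00673742 0.00426383]
((519.400146484375, -132.4893798828125), (49.69226837158203, 20.336837768554688), 27.2490177154541)
[-0.00566987  0.00598453  0.15327192]
round 356 208.30337078651687 235.21067415730337 [0.49061446 0.26179603 0.154     ] [0.49080661 0.26182743 0.15322704] [0.01180539 0.01178462 0.0029821 ]
((490.3675842285156, 262.4927978515625), (46.78538513183594, 45.261871337890625), 63.65902328491211)
[-0.00438426  0.02704457  0.15631604]
```

View pics/crop.png

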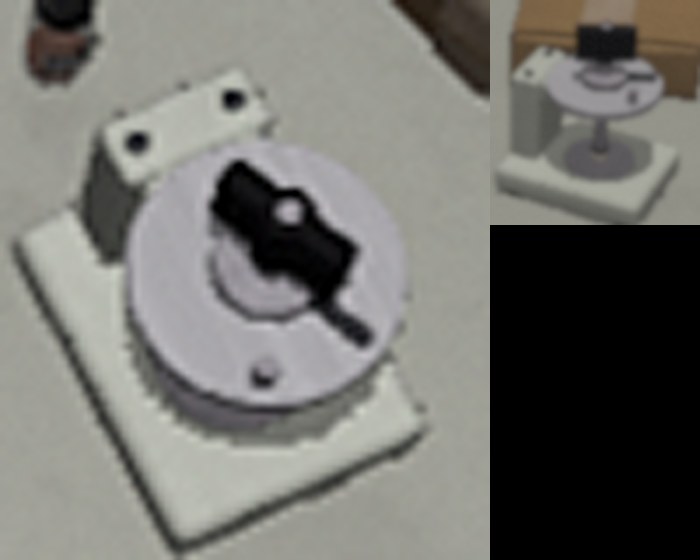

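The crop shows the bar with its centre dot at crop (290,210), i.e. top-view pixel (366.4,145). The pointer tip is at (377.1,162.9) and the stop pin at (362.6,168.1).

```bash
python3 - <<'E'
from h import *
p=cv2.imread("pics/top0.png");D=np.load("pics/top0.npy");X=depthmap("top",D)
C=plane("top",366.4,145,.154);print("dot",C)
m=np.zeros(D.shape,bool);m[115:195,325:395]=True
m&=(D>0)&(X[...,2]>.150)&(X[...,2]<.16)
v,u=np.nonzero(m);q=np.array([plane("top",*uv,.154)for uv in zip(u,v)])[:,:2]*1000
print(len(q),q.mean(0),cv2.minAreaRect(q.astype(np.float32)),cv2.fitLine(q.astype(np.float32),2,0,.01,.01).ravel())
for n,uv,z in(("ptip",(377.1,162.9),.115),("pbase",(370.7,157.1),.115),("pin",(362.6,168.1),.117)):
    P=plane("top",*uv,z);d=(P-C)[:2];print(n,P,np.linalg.norm(d),np.degrees(np.arctan2(d[1],d[0])))
# collar disc centre
g=p.astype(int)
# side: bar dark pixels
s=cv2.imread("pics/side0.png");Ds=np.load("pics/side0.npy");Xs=depthmap("side",Ds)
m=np.zeros(Ds.shape,bool);m[140:215,275:345]=True
m&=(s.max(2)<70)&(Xs[...,2]>.12)&(Ds>0)
print("side",m.sum(),Xs[m].mean(0),np.percentile(Xs[m],[2,98],axis=0))
c=eyes.camera_params("side")
for z in(.154,.144,.124): print(cv2.projectPoints(np.array([[C[0],C[1],z]]),c["rvec"],c["tvec"],np.array([[c["fx"],0,c["cx"]],[0,c["fy"],c["cy"]],[0,0,1]]),None)[0].ravel())
v,u=np.nonzero(m);print("side px",u.mean(),v.mean(),u.min(),u.max(),v.min(),v.max())
E
```

```text
dot [ 0.52142573 -0.13533139  0.154     ]
119 [ 520.69678054 -134.15360425] ((520.4892578125, -134.7136993408203), (48.95632553100586, 18.230575561523438), 32.17851257324219) [ 9.1779077e-01  3.9706439e-01  5.2069678e+02 -1.3415361e+02]
ptip [ 0.48367395 -0.14909887  0.115     ] 0.040183831354401366 -159.96389361641488
pbase [ 0.50243529 -0.14289768  0.115     ] 0.020442242173813848 -158.27637979371596
pin [ 0.48682516 -0.11300029  0.117     ] 0.041181032005144995 147.16192204844165
side 228 [ 0.52116918 -0.13183114  0.14035653] [[ 0.50141123 -0.14304893  0.12493799]
 [ 0.54145967 -0.12320773  0.15334226]]
[314.06325696 148.56850899]
[313.84724029 152.35667592]
[313.42325775 159.79182717]
side px 313.2938596491228 154.40350877192984 303 323 149 161
```

The numbers agree with each other: both views put the axis at about (0.521, -0.135), the bar lies at about 22–23°, and the tool yaw already matches. The stop is about 0.76 rad clockwise. I'll move over the knob with the fingers part closed.

```bash
python3 -m crank '[[[0.035,-0.0284,0,0,0,0],[0.035,-0.0284,0,0,0,0],[0.035,-0.0284,0,0,0,0],[0.035,-0.0284,0,0,0,0],[0.035,-0.0284,0,0,0,0],[0.035,-0.0284,0,0,0,0],[0.035,-0.0284,0,0,0,0],[0.035,-0.0284,0,0,0,0],[0.035,-0.0284,0,0,0,0],[0.035,-0.0284,0,0,0,0]]]' 0.55 25
python3 -m crank '[[[0.02,-0.016,0,0,0,0],[0.02,-0.016,0,0,0,0],[0.02,-0.016,0,0,0,0],[0.0155,-0.0132,0,0,0,0],[0,0,0,0,0,0],[0,0,0,0,0,0],[0,0,0,0,0,0],[0,0,0,0,0,0],[0,0,0,0,0,0],[0,0,0,0,0,0]]]'
python3 - <<'E'
from h import *
from scipy.spatial.transform import Rotation as Ro
s=state();R=Ro.from_quat(s["tcp_rot"],scalar_first=True).as_matrix()
print(s["position"],s["joints"],R[:,2],np.degrees(np.arctan2(R[1,0],R[0,0])),s["opening"]*93)
print("tool-frame offset to go",R.T@(np.array([.521,-.135,.127])-s["position"]))
E
```

```text
time_s: 1.1
position: [0.4761, -0.2198, 0.2185]
tcp_rot: [-0.0, 0.98, 0.201, 0.0]
ft_force: [0.9, -0.9, 0.5]
opening: 0.447
gripper_force: 0.0
time_s: 2.1
position: [0.5209, -0.136, 0.2187]
tcp_rot: [0.0, 0.98, 0.201, 0.0]
ft_force: [0.5, 0.2, 0.1]
opening: 0.449
gripper_force: 0.0
[ 0.52086564 -0.13596161  0.21870215] [-3.02700002e-01 -1.84168203e-01  1.73414161e+00 -3.58845853e-05
  1.59149208e+00  8.63864728e-01] [ 1.10683916e-04 -7.21519972e-05 -9.99999991e-01] 23.16072198441847 41.75462558136016
tool-frame offset to go [ 0.00049501 -0.00084134  0.09170209]
```

```bash
python3 -m crank '[[[0.0005,-0.0008,0.015,0,0,0],[0,0,0.015,0,0,0],[0,0,0.015,0,0,0],[0,0,0.01,0,0,0],[0,0,0.01,0,0,0],[0,0,0.01,0,0,0],[0,0,0.008,0,0,0],[0,0,0.008,0,0,0],[0,0,0,0,0,0],[0,0,0,0,0,0]]]'
python3 - <<'E'
from h import *
s,_=eyes.snapshot("side");t,_=eyes.snapshot("top")
a=cv2.resize(s[110:215,260:365],(390,390),interpolation=cv2.INTER_CUBIC)
b=cv2.resize(t[95:200,315:420],(390,390),interpolation=cv2.INTER_CUBIC)
cv2.imwrite("pics/d.png",np.hstack([a,b]));print(state()["ft_force"],state()["ft_torque"])
E
```

```text
time_s: 3.1
position: [0.5212, -0.1347, 0.1278]
tcp_rot: [0.0, 0.98, 0.201, 0.0]
ft_force: [0.1, -0.1, -0.2]
opening: 0.448
gripper_force: 0.0
[-0.24289448 -0.09162733 -0.27922384] [0.04085287 0.01529642 0.03784786]
```

View pics/d.png

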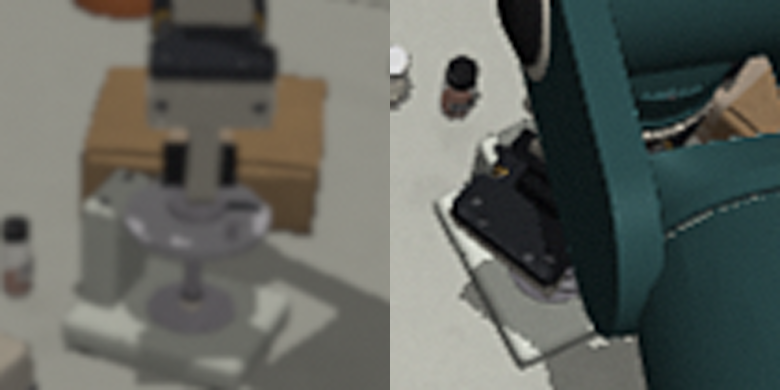

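The side view shows a finger centred in front of the bar, well clear of the collar. Closing the grip.

```bash
python3 -m crank '[[[0,0,0,0,0,0],[0,0,0,0,0,0],[0,0,0,0,0,0],[0,0,0,0,0,0],[0,0,0,0,0,0],[0,0,0,0,0,0],[0,0,0,0,0,0],[0,0,0,0,0,0],[0,0,0,0,0,0],[0,0,0,0,0,0]]]' 1 30
python3 -m crank '[[[0,0,0,0,0,0.06],[0,0,0,0,0,0.06],[0,0,0,0,0,0.06],[0,0,0,0,0,0.06],[0,0,0,0,0,0.06],[0,0,0,0,0,0.06],[0,0,0,0,0,0.06],[0,0,0,0,0,0],[0,0,0,0,0,0],[0,0,0,0,0,0]]]'
python3 -c "
from h import *
s=state();print(s['joints'],s['ft_torque'],s['opening']*93)"
```

```text
time_s: 4.2
position: [0.5222, -0.1371, 0.1279]
tcp_rot: [0.003, 0.98, 0.2, 0.001]
ft_force: [11.1, -22.8, -7.2]
opening: 0.126
gripper_force: 30.0
time_s: 5.2
position: [0.522, -0.1367, 0.1278]
tcp_rot: [0.002, 1.0, -0.008, 0.001]
ft_force: [10.4, -18.9, -6.3]
opening: 0.122
gripper_force: 30.0
[-0.30155624 -0.14463254  1.84737391 -0.00320981  1.43514741  1.28580381] [-2.96865584 -1.65567055 -0.01377072] 11.349593387616578
```

The knob axis is about 2.5 mm off my command, which gives a 22 N side load. I'll relieve that first, then continue.

```bash
python3 -m crank '[[[0.0005,0.0012,0,0,0,0],[0.0005,0.0012,0,0,0,0],[0,0,0,0,0,0],[0,0,0,0,0,0],[0,0,0,0,0,0],[0,0,0,0,0,0],[0,0,0,0,0,0],[0,0,0,0,0,0],[0,0,0,0,0,0],[0,0,0,0,0,0]]]'
python3 -c "
from h import *
s=state();print(s['joints'],s['ft_torque'],s['opening']*93)"
```

```text
time_s: 6.2
position: [0.5223, -0.1372, 0.1278]
tcp_rot: [0.0, 1.0, -0.008, 0.0]
ft_force: [4.0, -3.9, -0.7]
opening: 0.127
gripper_force: 30.0
[-3.03989857e-01 -1.41783014e-01  1.84486813e+00 -3.39529651e-04
  1.43773554e+00  1.28204775e+00] [-0.64647465 -0.63995998 -0.05424452] 11.819502282845146
```

```bash
P='from h import *
s=state();print(s["joints"],s["ft_torque"],s["ft_force"])'
python3 -m crank '[[[0,0,0,0,0,0.04],[0,0,0,0,0,0.04],[0,0,0,0,0,0.04],[0,0,0,0,0,0.04],[0,0,0,0,0,0],[0,0,0,0,0,0],[0,0,0,0,0,0],[0,0,0,0,0,0],[0,0,0,0,0,0],[0,0,0,0,0,0]]]'; python3 -c "$P"
python3 -m crank '[[[0,0,0,0,0,0.04],[0,0,0,0,0,0.04],[0,0,0,0,0,0.04],[0,0,0,0,0,0.04],[0,0,0,0,0,0.04],[0,0,0,0,0,0],[0,0,0,0,0,0],[0,0,0,0,0,0],[0,0,0,0,0,0],[0,0,0,0,0,0]]]'; python3 -c "$P"
python3 -m crank '[[[0,0,0,0,0,0.04],[0,0,0,0,0,0.04],[0,0,0,0,0,0.04],[0,0,0,0,0,0.04],[0,0,0,0,0,0.04],[0,0,0,0,0,0],[0,0,0,0,0,0],[0,0,0,0,0,0],[0,0,0,0,0,0],[0,0,0,0,0,0]]]'; python3 -c "$P"
```

```text
time_s: 7.2
position: [0.5223, -0.137, 0.1278]
tcp_rot: [0.0, 0.996, -0.087, 0.0]
ft_force: [4.8, -1.8, 0.3]
opening: 0.124
gripper_force: 30.0
[-3.03909679e-01 -1.41759875e-01  1.84489301e+00  8.72807126e-05
  1.43797713e+00  1.44105118e+00] [-0.25252228 -0.7565208  -0.0260633 ] [ 4.80871927 -1.80285106  0.27338372]
time_s: 8.2
position: [0.5223, -0.1368, 0.1278]
tcp_rot: [-0.0, 0.983, -0.186, 0.0]
ft_force: [5.1, 0.3, 1.0]
opening: 0.125
gripper_force: 30.0
[-3.03749980e-01 -1.41759552e-01  1.84486898e+00  5.63895622e-04
  1.43795390e+00  1.64107698e+00] [ 0.05341714 -0.94658537 -0.03316821] [5.1159866  0.29424307 1.04877235]
time_s: 9.2
position: [0.5224, -0.1366, 0.1278]
tcp_rot: [-0.0, 0.959, -0.283, 0.0]
ft_force: [6.1, 1.1, 0.4]
opening: 0.127
gripper_force: 30.0
[-3.03599177e-01 -1.41705839e-01  1.84486076e+00  1.01391222e-03
  1.43790203e+00  1.84103395e+00] [ 0.39842684 -1.10285107 -0.03791793] [6.07117543 1.06880248 0.41066315]
```

```bash
python3 - <<'E'
from h import *
s,_=eyes.snapshot("side");o=cv2.imread("pics/side0.png")
f=lambda i:cv2.resize(i[140:195,280:340],(390,358),interpolation=cv2.INTER_CUBIC)
cv2.imwrite("pics/e.png",np.hstack([f(o),f(s)]))
E
```

```text
(no output)
```

View pics/e.png

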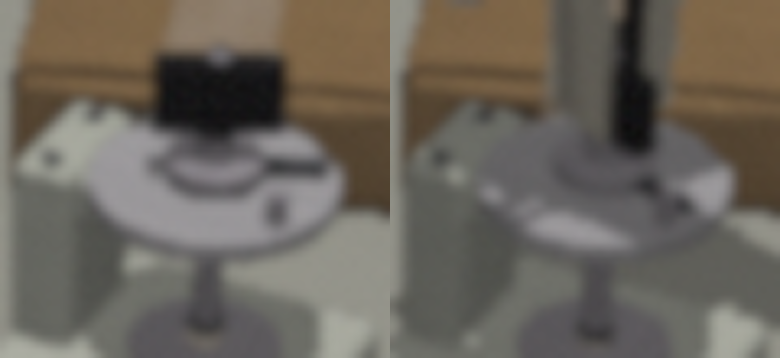

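The right half shows the pointer tip near (690,205), up against the pin at (663,210), so the screw is at its stop and slip has started at about 0.24 rad. I'll turn 0.24 rad more, then release and lift.

```bash
python3 -m crank '[[[0,0,0,0,0,0.04],[0,0,0,0,0,0.04],[0,0,0,0,0,0.04],[0,0,0,0,0,0.04],[0,0,0,0,0,0.04],[0,0,0,0,0,0.04],[0,0,0,0,0,0],[0,0,0,0,0,0],[0,0,0,0,0,0],[0,0,0,0,0,0]]]'
python3 -m crank '[[[0,0,0,0,0,0],[0,0,0,0,0,0],[0,0,0,0,0,0],[0,0,0,0,0,0],[0,0,0,0,0,0],[0,0,0,0,0,0],[0,0,-0.01,0,0,0],[0,0,-0.02,0,0,0],[0,0,-0.03,0,0,0],[0,0,-0.03,0,0,0]]]' 0.6
python3 -m crank '[[[0,0,-0.03,0,0,0],[0,0,-0.03,0,0,0],[0,0,-0.03,0,0,0],[0,0,-0.03,0,0,0],[0,0,-0.03,0,0,0],[0,0,0,0,0,0],[0,0,0,0,0,0],[0,0,0,0,0,0],[0,0,0,0,0,0],[0,0,0,0,0,0]]]'
python3 -c "
from h import *
print(state()['joints'])"
```

```text
time_s: 10.25
position: [0.5226, -0.1364, 0.1278]
tcp_rot: [-0.001, 0.918, -0.396, 0.0]
ft_force: [7.5, 3.5, -0.4]
opening: 0.13
gripper_force: 30.0
time_s: 11.25
position: [0.5219, -0.137, 0.2193]
tcp_rot: [-0.0, 0.918, -0.396, -0.0]
ft_force: [-0.2, 0.1, 0.5]
opening: 0.397
gripper_force: 0.0
time_s: 12.25
position: [0.522, -0.137, 0.3669]
tcp_rot: [0.0, 0.918, -0.396, -0.001]
ft_force: [0.3, 0.0, -1.7]
opening: 0.402
gripper_force: 0.0
[-3.03991802e-01 -1.77589069e-01  1.49095363e+00  4.15116836e-05
  1.82932342e+00  2.08199396e+00]
```

```bash
python3 -m crank '[[[0.017,0.03,0,0,0,0],[0.017,0.03,0,0,0,0],[0.017,0.03,0,0,0,0],[0.017,0.03,0,0,0,0],[0.017,0.03,0,0,0,0],[0.017,0.03,0,0,0,0],[0.017,0.03,0,0,0,0],[0.017,0.03,0,0,0,0],[0.017,0.03,0,0,0,0],[0.017,0.03,0,0,0,0]]]'
python3 - <<'E'
from h import *
p,D=eyes.snapshot("top");s,_=eyes.snapshot("side");cv2.imwrite("pics/top1.png",p);np.save("pics/top1.npy",D)
a=cv2.resize(p[115:195,325:395],(490,560),interpolation=cv2.INTER_CUBIC)
b=cv2.resize(s[140:215,275:345],(280,300),interpolation=cv2.INTER_CUBIC)
c=np.zeros((560,770,3),np.uint8);c[:,:490]=a;c[:300,490:]=b;cv2.imwrite("pics/f.png",c)
X=depthmap("top",D)
m=np.zeros(D.shape,bool);m[115:195,325:395]=True
m&=(D>0)&(X[...,2]>.150)&(X[...,2]<.16)
v,u=np.nonzero(m);q=np.array([plane("top",*uv,.154)for uv in zip(u,v)])[:,:2]*1000
l=cv2.fitLine(q.astype(np.float32),2,0,.01,.01).ravel();print(len(q),l,np.degrees(np.arctan2(l[1],l[0])))
E
```

```text
time_s: 13.25
position: [0.4196, -0.4678, 0.3672]
tcp_rot: [-0.0, 0.918, -0.396, -0.0]
ft_force: [0.4, 0.1, 0.2]
opening: 0.399
gripper_force: 0.0
117 [   0.68569624   -0.7278878   520.58215    -134.10922   ] -46.709614
```

View pics/f.png

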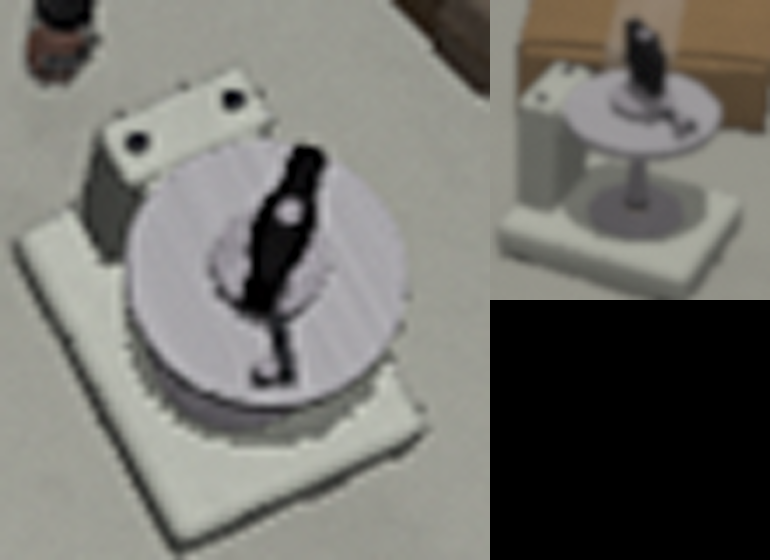

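The pointer, with its tip at crop (288,378), is against the pin at (265,372), and the bar has turned on beyond it. I'll check the slip angle in numbers.

```bash
python3 - <<'E'
from h import *
C=np.array([.5217,-.1362])
A=lambda u,v:(lambda d:np.degrees(np.arctan2(d[1],d[0]))%360)(plane("top",u,v,.115)[:2]-C)
t=A(366.1,169);b=A(365,160.7);t0=A(377.1,162.9)
print("pointer",t,b,"before",t0,"bar",180-46.7,"slip rad",np.radians(t-133.3),np.radians(b-133.3),"by turn",np.radians(23.2+46.7-(t0-t)))
E
```

```text
pointer 157.43114468965643 156.64376639086748 before 198.7375176810551 bar 133.3 slip rad 0.42116792710964984 0.40742558333703094 by turn 0.49905293638727044
```

Slip is about 0.42–0.50 rad, well inside 0.2–0.8, with the screw at its stop and the arm clear.

```bash
python3 -c "
from bench import r
print(r.finish_job())"
```

```text
the job is handed in; nothing more can be done
None
```

The job is handed in: the screw is at its stop with the pointer against the pin, the clutch slipped about 0.42–0.50 rad by camera measurement (just over one click), the knob is released, and the plain press was never approached.

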